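Pull a stuck square nut out of a deep pocket with sprung tongs

ROBOT

A 6-joint arm with a two-finger parallel gripper is mounted at the origin on a cart in front of the work surface, level with it; the furniture and walls round the work are solid. World frame = base frame: x ahead of the robot, y to its left, z up, the work surface at z = 0. Lengths are in m, angles in rad, forces in N, time in s.
With the tool pointing down it reaches from about 0.25 to 0.725 m from the base axis. Payload 4 kg.
Tool frame: the origin (TCP) lies at the very end of the fingers, on their centre line; the grasp point (between the pads) lies 19 mm behind it; z points along the fingers, y is the direction in which the jaws open and shut (so a half turn about z gives the same grasp; the last joint's range is limited). The gripper opens to 85 mm and grips with 20 to 120 N. Pads are 22 mm wide; open, the fingers measure 114 mm over their backs; the gripper's body (76 mm by 85 mm) begins 54 mm behind the grasp point. The pads swing forward as they close: fully open they stand 13 mm farther back than shut.
Start: joints at [-1.131, 0.241, 0.005, 1.335, 0, 1.571], TCP at [0.213, -0.452, 0.231] pointing down, gripper open.
Joint ranges: [-2.72, 2.72], [-1.05, 1.87], [-1.09, 1.28], [-1.99, 2.15], [-1.42, 1.44], [-3.14, 3.14]. Speed limits (rad/s): [2.79, 2.79, 3.14, 3.14, 3.14, 3.14].

INTERFACE

Orientations are given as a unit quaternion [x, y, z, w].
In Python, from workcell import bot gives the robot as it stands.
- The arm moves only by the shell command python3 -m crank 'ROWS'. ROWS is JSON, a list that holds one entry, the list of rows, each a list of 5 numbers: the shift along the tool's x, y, z in mm, then the turn about the tool's z in degrees, then the closure in counts, from 0 (fully open) to 255 (shut). In form: [[[tx, ty, tz, turn, grip], ...]]. A call has 1 to 12 rows; each row shifts and turns the pose as measured when the row begins, along the tool's axes as they then stand; what a row does not reach is not made up. A row lasts 1/8 s, in which the tool goes at most 62.5 mm and 10.7 degrees, less where a joint would pass 70% of its speed; a pose out of reach is approached as far as the arm can. A call is refused whole if a number of a shift passes 62.5 or a number of a turn 10.7, either way. A call with a gripper value outside its range is refused whole. The fingers move at their own pace and stop on an object; the grip force is fixed at half the most. Time passes only in rows, so rows that do not move let the fingers close. It gives the time, the measured TCP pose, the force and the opening at its end, in the units of the state.
- bot.get_obs(): the state, without advancing time (a new reading comes with each control period).
- bot.camera(name): name is "scene" or "top"; returns a dict with "img" (480x640x3 uint8, blue, green, red), "depth" (480x640 float32, m along the optical axis (not along the pixel's ray), 0 where there is no reading), "fx", "fy", "cx", "cy" (pixels), "R" (3x3) and "t" (3): a world point X has camera coordinates R X + t. Camera axes: x right, y down, z forward; pixel columns grow to the right and rows downward; lengths in m; the calibration is good to about 2 mm. A picture is of the moment at which its call begins.
- bot.job_done(): hands the job in, once; it reports no verdict.
The state is a dict: "clock": time; "joint_pos": joint angles; "joint_vel": joint speeds; "tau": joint torques, N m; "eef_pos": TCP position; "tool_rot": TCP orientation; "ft_force": force on the tool from outside, world axes, zero at the start; "ft_torque": the same for the moment, N m; "grip_width": finger opening in m.
Only numpy, scipy, OpenCV 4.12 (cv2) and the standard library are available. Lean on these libraries where they do the work, as an engineer would, in place of code of your own. Each camera call takes 0.05 s, during which the arm holds its last target.

TASK

A square nut is held fast at the bottom of the narrow pocket in the fixture block. Take the sprung tongs from their rest, reach into the pocket with them and squeeze the nut just firmly enough to draw it out, without crushing it and without forcing the tongs against the block. Set the nut down in the round metal dish with the tongs, never with the bare fingers, then hang the tongs back upright in their rest and let go.

Things in the scene. Friction and masses are not known exactly. Their poses are not given: they have to be found in the camera images.
- tongs: Loose upright sprung steel tongs, blades down, 127 mm tall, 160 g. Origin midway between the blade tips, at their lower ends; z up to the bridge that joins the tops, y the line along which the jaws close. Either way round (yaw + pi) is alike. From the tips up, each jaw has a flat blade (12 mm wide in x, 4 mm thick in y, 70 mm long), a shoulder (z 70 to 76 mm, 24 mm in x) and a grip plate.
- tongs_grip (a point): Where to pinch the tongs from above: midway between their two ribbed grip plates, 101 mm above the tips (frame as the tongs). Plates 24 mm wide in x, from 25 mm below to 25 mm above this point; nothing is higher. 62 mm over the outer faces relaxed. Squeezing moves both jaws in parallel and equally: inner gap of the blades = width over the plates less 30 mm, outer span = width less 22 mm.
- jaw_l: The +y jaw. Its origin is the tongs' origin when relaxed and moves with the jaw to the tongs' -y by its travel: 0 relaxed (blades 32 mm apart inside, 40 mm outside), 7 mm closed on the nut (gap 18 mm), 9 mm at the stop (gap 14 mm). A spring pushes each jaw out with 1.4 N per mm of travel, about 10 N on the nut; what a finger presses beyond that goes into the nut.
- jaw_r: The -y jaw, likewise, moving towards the tongs' +y by the same travel.
- rest: Fixed grey plastic rest for the tongs, 50 x 86 x 76 mm (x, y, z) on a foot 80 x 106 x 3 mm; origin at the centre of its underside. The tongs hang in the slot in its top by their shoulders, which lie on the top, their y along the slot; fully home their origin is 6 mm above the rest's origin.
- rest_slot (a point): Centre of the mouth of the rest's slot, in its top, 76 mm above its underside. The slot is 18 mm (x) by 50 mm (y) and 73 mm deep, with the rest's axes.
- block: Fixed aluminium fixture block, 70 x 92 x 60 mm (x, y, z) on a dark foot 88 x 110 x 10 mm; origin at the centre of its underside. A narrow pocket opens in its top. At the pocket's bottom a sprung steel pad (4 mm thick, 12 mm high, 32 mm in y), on the +x wall, presses the nut with 12 N against the -x wall, so that the nut drags as it is drawn up its first 12 mm.
- pocket_mouth (a point): Point in the block's top, 60 mm above its underside, over the block's origin. From here the pocket runs x from -9 to +12 mm, y from -22 to +22 mm (block's axes), 48 mm deep.
- square_nut: Loose square steel nut, 18 x 18 x 12 mm with an 8.5 mm hole, about 25 g; origin at the centre of its underside, z up. It lies flat on the pocket's floor (12 mm above the block's underside), square to the block, up to 4 mm off the middle along the block's y; the blades fit beside its two y faces. A blade that presses it with over 40 N crushes it; under about 16 N a blade they slip off it.
- dish: Loose round grey metal dish, 87 mm across the rim, 24 mm high, open on top, 66 mm across its flat floor, floor 2 mm thick; origin at the centre of its underside. The nut goes in it.
Not all that is in view belongs to the job. What is shaped like the tongs but yellow is not meant.

How it is judged:
On the way, in this order (a step that is already met when the one before it is completed fails the run):
1. the tongs are lifted out of their rest (z of tongs in the frame of rest above 0.04 m), for 0.1 s.
2. the nut is out of the pocket, held between the blades (z of square_nut in the frame of block above 0.062 m and contact force between each of jaw_l, jaw_r and square_nut above 0.5 N), for 0.2 s.
At the end, for the whole second after the job is handed in: The nut lies at rest in the upright dish (within 36 mm of its middle, less than 20 mm above its underside), and the tongs hang at rest in the slot of their rest: origin within 12 mm of the rest's middle and less than 10 mm above its origin (6 mm is fully home), within 0.12 rad of upright (horizontal distance between square_nut and dish below 0.036 m and z of square_nut in the frame of dish below 0.02 m and angle between dish's own z axis and vertical below 0.1 rad and linear speed of each of square_nut, tongs below 0.02 m/s and horizontal distance between tongs and rest below 0.012 m and z of tongs in the frame of rest below 0.01 m and angle between tongs's own z axis and vertical below 0.12 rad); the robot touches nothing.
It fails at once if a blade presses the nut with more than 40 N (contact force between any of jaw_l, jaw_r and square_nut above 40 N).
It fails at once if the tongs press on the block with more than 30 N (contact force between tongs and block above 30 N).
It fails at once if the fingers touch the nut (contact force between the fingers and square_nut above 0.5 N).
It also fails if it takes over 58 s, if anything falls off the work surface, if the arm or the gripper's body presses on something with over 40 N, if the wrist force passes 120 N, or if a joint passes its speed limit or range.

## Working session

There is one attempt and no reset: what is moved stays moved. The work goes in short steps, Python scripts to look and compute and a shell command to move; the robot and the scene stay as the last step left them, time stands still between calls to the robot, and variables do not carry over. Pictures are saved under pics/ and viewed, and the job is handed in when it is done.

```bash
ls; mkdir -p pics; python3 - <<'E'
from workcell import bot
import cv2,numpy as np
print(bot.get_obs())
for n in("scene","top"):
    c=bot.camera(n); cv2.imwrite(f"pics/{n}0.png",c["img"]); np.savez(f"{n}0.npz",**c)
    print(n,c["fx"],c["fy"],c["cx"],c["cy"],c["R"],c["t"])
E
```

```text
pics
{'clock': 0.0, 'joint_pos': array([-1.13099069e+00,  2.41376091e-01,  3.71804561e-03,  1.33519889e+00,
        3.09846331e-06,  1.57080308e+00]), 'joint_vel': array([ 0.00012537,  0.00091718,  0.00043685,  0.00096856,  0.00033727,
       -0.0009692 ]), 'tau': array([-1.66764632e-03, -3.72314894e+01,  2.52409476e+01,  1.69246428e-02,
       -1.84266401e-04,  5.54396507e-06]), 'eef_pos': array([ 0.21261245, -0.45184257,  0.23042902]), 'tool_rot': array([ 9.75918871e-01,  2.18131372e-01, -2.23237078e-04, -1.00583217e-03]), 'ft_force': array([-0.34565074,  0.07275243,  0.03970579]), 'ft_torque': array([-0.04620698, -0.02527137, -0.01216425]), 'grip_width': 0.08517917803329327}
scene 452.9804903682748 452.9804903682748 317.24085014137773 240.89379257818797 [[-0.90815961 -0.41826253 -0.01739488]
 [-0.30354495  0.68655395 -0.6606846 ]
 [ 0.28828214 -0.59472694 -0.75046204]] [0.46783479 0.2127789  0.79463638]
top 438.81593790243244 438.81593790243244 321.17280326789734 237.03522737041789 [[-0.01144322 -0.99971201 -0.02109386]
 [-0.99797038  0.01273976 -0.06239251]
 [ 0.06264327  0.02033708 -0.99782875]] [0.0218009  0.51463854 0.9033156 ]
```

View pics/scene0.png

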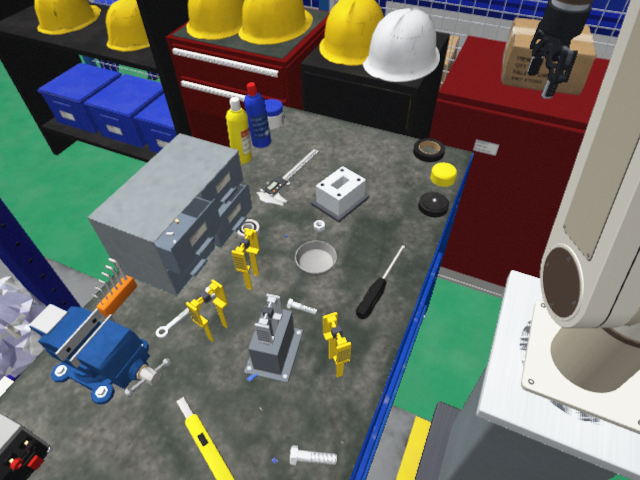

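View pics/top0.png

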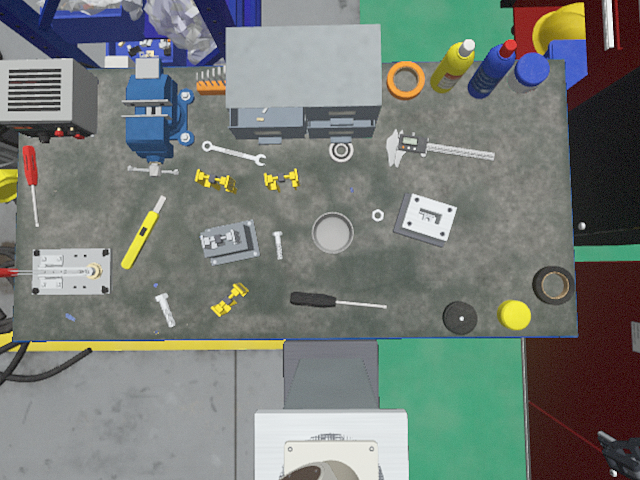

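The picture shows one grey steel tongs in the grey rest at top (228,241), scene (270,330). Lookalikes are three yellow tongs at top (215,180), (282,180) and (230,300), which the description rules out. Block is at top (427,219), dish at (333,232), and a small loose hex nut at (377,215) is not ours. Next I check close crops.

```bash
python3 - <<'E'
import cv2,numpy as np
t=cv2.imread("pics/top0.png");s=cv2.imread("pics/scene0.png")
a=cv2.resize(t[205:275,190:270],(400,350),interpolation=cv2.INTER_CUBIC)
b=cv2.resize(t[185:255,387:467],(400,350),interpolation=cv2.INTER_CUBIC)
c=cv2.resize(s[290:385,235:310],None,fx=2.6,fy=2.6,interpolation=cv2.INTER_CUBIC)
d=cv2.resize(s[160:220,305:375],None,fx=4,fy=4,interpolation=cv2.INTER_CUBIC)
o=np.zeros((600,800,3),np.uint8);o[:350,:400]=a;o[:350,400:]=b
o[352:352+min(248,c.shape[0]),:c.shape[1]]=c[:248];o[352:352+240,400:400+d.shape[1]]=d
cv2.imwrite("pics/crop1.png",o)
E
```

```text
(no output)
```

View pics/crop1.png

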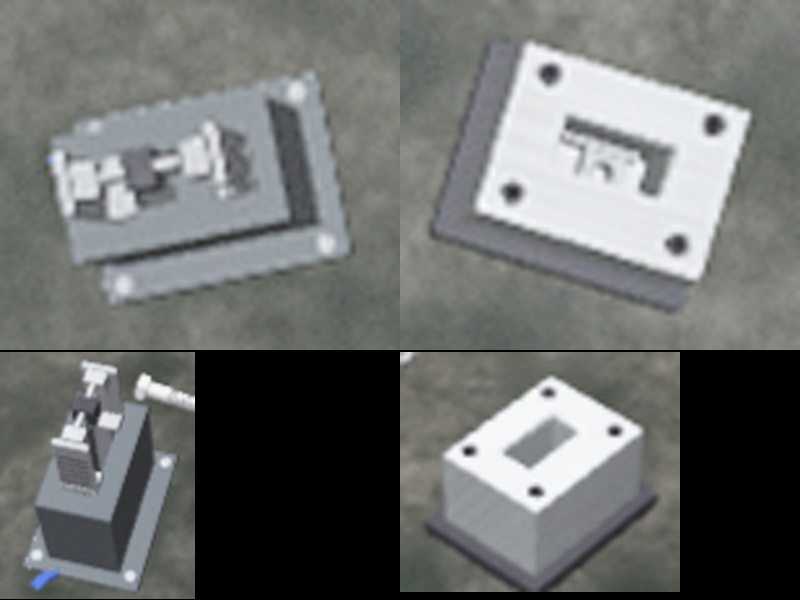

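```bash
cat > h.py <<'E'
import cv2,numpy as np
def load(n):
    return dict(np.load(n))
def ray(c,u,v,z):
    d=c["R"].T@np.array([(u-c["cx"])/c["fx"],(v-c["cy"])/c["fy"],1.]);o=-c["R"].T@c["t"]
    return o+d*(z-o[2])/d[2]
def proj(c,X):
    p=c["R"]@np.asarray(X,float)+c["t"];return np.array([c["fx"]*p[0]/p[2]+c["cx"],c["fy"]*p[1]/p[2]+c["cy"]])
def tri(ca,ua,cb,ub):
    A=[];b=[]
    for c,u in((ca,ua),(cb,ub)):
        d=c["R"].T@np.array([(u[0]-c["cx"])/c["fx"],(u[1]-c["cy"])/c["fy"],1.]);d/=np.linalg.norm(d);o=-c["R"].T@c["t"]
        P=np.eye(3)-np.outer(d,d);A.append(P);b.append(P@o)
    x=np.linalg.lstsq(np.vstack(A),np.hstack(b),rcond=None)[0];return x
def topface(c,roi,lo,hi,z):
    x0,y0,x1,y1=roi
    g=c["img"][y0:y1,x0:x1]
    m=cv2.inRange(g,lo,hi)
    cs,_=cv2.findContours(m,cv2.RETR_EXTERNAL,cv2.CHAIN_APPROX_NONE)
    k=max(cs,key=cv2.contourArea).reshape(-1,2)
    P=np.array([ray(c,u+x0,v+y0,z)[:2] for u,v in k])
    r=cv2.minAreaRect((P*1000).astype(np.float32))
    return r
E
python3 - <<'E'
from h import *
t=load("top0.npz");s=load("scene0.npz")
for th in(190,205):
  print("block top",topface(t,(387,185,467,255),(th,)*3,(255,)*3,.06))
  print("block scene",topface(s,(305,160,375,220),(th,)*3,(255,)*3,.06))
for (n,c,u,v) in(("rest top",t,228,241),("block",t,415,205)):
    print(n,c["img"][v-1:v+2,u].tolist())
# dish
for n,c,roi in(("t",t,(300,200,365,265)),("s",s,(285,230,350,285))):
    d=c["depth"]; x0,y0,x1,y1=roi
    P=[]
    for v in range(y0,y1):
        for u in range(x0,x1):
            z=d[v,u]
            if z>0:
                X=c["R"].T@(np.array([(u-c["cx"])/c["fx"],(v-c["cy"])/c["fy"],1])*z-c["t"])
                if .018<X[2]<.03:P.append(X)
    P=np.array(P);print("dish",n,len(P),(P[:,:2].max(0)+P[:,:2].min(0))/2,np.ptp(P[:,:2],axis=0))
# depth heights of rest/block tops
for n,c,u,v in(("rest",t,235,250),("block",t,415,205),("tongs",t,206,243),("table",t,280,270)):
    z=c["depth"][v,u];print(n,c["R"].T@(np.array([(u-c["cx"])/c["fx"],(v-c["cy"])/c["fy"],1])*z-c["t"]))
# rest foot bolts at crop
for q in((297,92),(327,244),(124,286),(95,128)):
    print(ray(t,190+(q[0]-2)/5,205+(q[1]-2)/5,.004))
E
```

```text
block top ((549.7367553710938, -200.61044311523438), (92.56700897216797, 70.94332122802734), 71.53943634033203)
block scene ((549.9574584960938, -203.41757202148438), (93.65653228759766, 71.53328704833984), 71.67633056640625)
block top ((549.8040771484375, -200.75982666015625), (91.84323120117188, 69.98771667480469), 71.60189056396484)
block scene ((549.6267700195312, -203.689453125), (92.0766830444336, 69.87476348876953), 71.51338195800781)
rest top [[160, 156, 153], [151, 146, 137], [164, 159, 152]]
block [[232, 232, 228], [234, 233, 231], [234, 234, 230]]
dish t 298 [ 0.52252702 -0.00826692] [0.08371545 0.08542116]
dish s 254 [ 0.52343977 -0.01200771] [0.0868163 0.0869469]
rest [0.48778176 0.18398248 0.07562621]
block [ 0.57340113 -0.17278555  0.06293476]
tongs [0.49926158 0.22503004 0.13293524]
table [4.46754645e-01 1.04285668e-01 1.15475226e-04]
[0.54763324 0.16962174 0.004     ]
[0.48258234 0.1568961  0.004     ]
[0.46575757 0.24358534 0.004     ]
[0.5333467  0.25630594 0.004     ]
```

```bash
python3 - <<'E'
from h import *
t=load("top0.npz");s=load("scene0.npz")
# tongs: points higher than 100mm in depth
for n,c,roi in(("t",t,(190,205,270,275)),("s",s,(235,280,310,385))):
    P=[]
    x0,y0,x1,y1=roi
    for v in range(y0,y1):
        for u in range(x0,x1):
            z=c["depth"][v,u]
            if z>0:
                X=c["R"].T@(np.array([(u-c["cx"])/c["fx"],(v-c["cy"])/c["fy"],1])*z-c["t"]);P.append(X)
    P=np.array(P)
    for lo,hi in((.115,.145),(.07,.079),(.0015,.006)):
        q=P[(P[:,2]>lo)&(P[:,2]<hi)]
        r=cv2.minAreaRect((q[:,:2]*1000).astype(np.float32));print(n,lo,len(q),r,q[:,2].max())
E
python3 -m crank '[[[46,-39.5,0,0,0],[46,-39.5,0,0,0],[46,-39.5,0,0,0],[46,-39.5,0,0,0],[46,-39.5,0,0,0],[46,-39.5,0,0,0],[46,-39.5,0,0,0],[46,-39.5,0,0,0],[46,-39.5,0,0,0],[46,-39.5,0,0,0],[46,-39.5,0,0,0]]]'
```

```text
t 0.115 300 ((506.4053649902344, 202.99615478515625), (23.26578712463379, 61.82748794555664), 10.690308570861816) 0.13782678130664294
t 0.07 542 ((506.2992858886719, 205.54637145996094), (50.55806350708008, 87.12227630615234), 10.934554100036621) 0.07899249564549836
t 0.0015 2431 ((513.47509765625, 212.29202270507812), (171.55406188964844, 147.9530487060547), 89.37165069580078) 0.005998963074187027
s 0.115 450 ((506.8356628417969, 201.3397979736328), (23.839916229248047, 62.95661926269531), 10.726016998291016) 0.13675761400950934
s 0.07 749 ((506.74267578125, 203.59437561035156), (50.827579498291016, 86.71768951416016), 10.795470237731934) 0.07894984237834356
s 0.0015 1836 ((537.8792114257812, 166.4281768798828), (149.81710815429688, 223.1923828125), 25.41277503967285) 0.005985994483728137
clock: 1.48
eef_pos: [0.4929, 0.1706, 0.2283]
tool_rot: [0.977, 0.213, -0.0, -0.001]
ft_force: [1.9, -0.7, 1.2]
grip_width: 0.0849
```

```bash
python3 -m crank '[[[0,0,0,6.9,0],[0,0,0,6.9,0],[19.5,-29,0,0,0],[0,0,0,0,0]]]'; cat > st.py <<'E'
from workcell import bot
import numpy as np,sys
from scipy.spatial.transform import Rotation as R
o=bot.get_obs();r=R.from_quat(o["tool_rot"]).as_matrix()
print("t",o["clock"],"p",np.round(o["eef_pos"]*1000,1),"yaw",round(float(np.degrees(np.arctan2(r[1,0],r[0,0]))),2),"z",np.round(r[:,2],4),"F",np.round(o["ft_force"],1),"T",np.round(o["ft_torque"],2),"w",round(o["grip_width"]*1000,2))
if len(sys.argv)>3:
    g=np.array([float(a) for a in sys.argv[1:4]])-o["eef_pos"]*1000
    print("shift tool",np.round(r.T@g,1))
    if len(sys.argv)>4: print("turn",round(float(np.degrees(np.arctan2(r[1,0],r[0,0])))-float(sys.argv[4]),2))
E
python3 st.py 506.6 202.2 90 10.8
```

```text
clock: 1.98
eef_pos: [0.5185, 0.1588, 0.2251]
tool_rot: [0.99, 0.136, -0.007, -0.022]
ft_force: [-0.9, -0.2, 0.3]
grip_width: 0.0853
t 1.975 p [518.5 158.8 225.1] yaw 15.63 z [-0.0203  0.0413 -0.9989] F [-0.9 -0.2  0.3] T [-0.08 -0.03  0.05] w 85.27
shift tool [  1.4 -38.8 137. ]
turn 4.83
```

```bash
python3 -m crank '[[[0,0,0,0,0]]]'; python3 st.py 506.6 202.2 90 10.8
```

```text
clock: 2.1
eef_pos: [0.5178, 0.1584, 0.2246]
tool_rot: [0.99, 0.136, -0.008, -0.022]
ft_force: [-0.3, -0.3, 0.1]
grip_width: 0.0852
t 2.1 p [517.8 158.4 224.6] yaw 15.62 z [-0.0218  0.0405 -0.9989] F [-0.3 -0.3  0.1] T [-0.08 -0.04  0.05] w 85.19
shift tool [  2.3 -39.1 136.5]
turn 4.82
```

```bash
python3 -m crank '[[[0,0,0,2.4,0],[0,0,0,2.4,0],[0,0,0,0,0]]]'; python3 st.py 506.6 202.2 90 10.8; python3 -c "
from workcell import bot
print(bot.get_obs()['joint_pos'].round(3))"
```

```text
clock: 2.48
eef_pos: [0.5221, 0.1347, 0.2247]
tool_rot: [0.994, 0.109, -0.011, -0.03]
ft_force: [-0.8, -0.4, 0.1]
grip_width: 0.0854
t 2.475 p [522.1 134.7 224.7] yaw 12.52 z [-0.0286  0.0574 -0.9979] F [-0.8 -0.4  0.1] T [-0.03 -0.04 -0.03] w 85.4
shift tool [  1.5 -60.7 138.7]
turn 1.72
[0.217 0.334 0.113 1.366 0.062 3.141]
```

Joint 6 ran into its limit, which tilted the tool by 3.6°. I'll use the half-turn grasp instead, and turn back first to see whether the tilt persists.

```bash
python3 -m crank '[[[0,0,0,-10.7,0],[0,0,0,-10.7,0],[0,0,0,-10.7,0],[0,0,0,-10.7,0],[0,0,0,-10.7,0],[0,0,0,-10.7,0]]]'; python3 st.py 506.6 202.2 200 190.8; python3 -c "
from workcell import bot
print(bot.get_obs()['joint_pos'].round(3))"
```

```text
clock: 3.22
eef_pos: [0.522, 0.133, 0.2257]
tool_rot: [0.781, 0.624, 0.008, -0.032]
ft_force: [-0.2, 0.9, -0.7]
grip_width: 0.085
t 3.225 p [522.  133.  225.7] yaw 77.17 z [-0.0274  0.0589 -0.9979] F [-0.2  0.9 -0.7] T [-0.04 -0.03 -0.02] w 85.03
shift tool [ 62.7 -29.2  30.2]
turn -113.63
[0.214 0.331 0.112 1.366 0.063 2.007]
```

```bash
A='[0,0,0,-10.7,0]'; python3 -m crank '[[[0,0,0,-10.7,0],[0,0,0,-10.7,0],[0,0,0,-10.7,0],[0,0,0,-10.7,0],[0,0,0,-10.7,0],[0,0,0,-10.7,0],[0,0,0,-10.7,0],[0,0,0,-10.7,0],[0,0,0,-10.7,0],[0,0,0,-10.7,0],[0,0,0,-10.7,0],[0,0,0,-10.7,0]]]'; python3 -m crank '[[[0,0,0,-10.7,0],[0,0,0,-10.7,0],[0,0,0,-10.7,0],[0,0,0,-10.7,0],[0,0,0,-10.7,0],[0,0,0,-10.7,0],[0,0,0,-10.7,0],[0,0,0,-10.7,0],[0,0,0,-10.7,0],[0,0,0,-10.7,0],[0,0,0,-10.7,0],[0,0,0,-10.7,0]]]';  python3 st.py 506.6 202.2 200 190.8; python3 -c "
from workcell import bot
print(bot.get_obs()['joint_pos'].round(3))"
```

```text
clock: 4.72
eef_pos: [0.5213, 0.131, 0.2277]
tool_rot: [-0.226, 0.974, 0.033, -0.005]
ft_force: [0.7, 0.2, 0.3]
grip_width: 0.0855
clock: 6.22
eef_pos: [0.5207, 0.1291, 0.2298]
tool_rot: [0.976, -0.216, -0.018, -0.029]
ft_force: [0.5, 0.7, -0.8]
grip_width: 0.0852
t 6.225 p [520.7 129.1 229.8] yaw -24.88 z [-0.0227  0.0645 -0.9977] F [ 0.5  0.7 -0.8] T [-0.07 -0.04 -0.03] w 85.23
shift tool [-42.1 -58.8  34.8]
turn -215.68
[ 0.205  0.321  0.108  1.367  0.068 -2.502]
```

```bash
python3 -m crank '[[[0,0,0,-10.7,0],[0,0,0,-10.7,0],[0,0,0,-10.7,0],[0,0,0,-10.7,0],[0,0,0,0,0]]]';  python3 st.py; python3 -c "
from workcell import bot
print(bot.get_obs()['joint_pos'].round(3))"
```

```text
clock: 6.85
eef_pos: [0.5131, 0.1554, 0.2306]
tool_rot: [0.991, 0.133, -0.004, -0.023]
ft_force: [0.1, 0.1, -0.1]
grip_width: 0.0855
t 6.85 p [513.1 155.4 230.6] yaw 15.3 z [-0.0131  0.0439 -0.9989] F [ 0.1  0.1 -0.1] T [-0.02  0.   -0.01] w 85.47
[ 0.268  0.313  0.101  1.359  0.046 -3.14 ]
```

```bash
python3 -m crank '[[[0,0,0,-4,0],[0,0,0,-4,0],[0,0,0,0,0]]]';  python3 st.py; python3 -c "
from workcell import bot
print(bot.get_obs()['joint_pos'].round(3))"
```

```text
clock: 7.22
eef_pos: [0.5016, 0.1887, 0.2309]
tool_rot: [0.985, 0.175, 0.001, -0.008]
ft_force: [-0.2, -0.4, 1.0]
grip_width: 0.0855
t 7.225 p [501.6 188.7 230.9] yaw 20.1 z [-9.000e-04  1.560e-02 -9.999e-01] F [-0.2 -0.4  1. ] T [-0.02  0.    0.04] w 85.53
[ 0.351  0.309  0.096  1.353  0.015 -3.141]
```

```bash
python3 -m crank '[[[0,0,0,-3.5,0],[0,0,0,0,0]]]';  python3 st.py 506.6 202.2 200 190.8; python3 -c "
from workcell import bot
print(bot.get_obs()['joint_pos'].round(3))"
```

```text
clock: 7.48
eef_pos: [0.4962, 0.2018, 0.231]
tool_rot: [0.982, 0.191, 0.003, -0.001]
ft_force: [-0.3, 0.5, -0.2]
grip_width: 0.0853
t 7.475 p [496.2 201.8 231. ] yaw 22.07 z [ 0.0047  0.0027 -1.    ] F [-0.3  0.5 -0.2] T [-0.04 -0.03 -0.03] w 85.35
shift tool [ 9.6  3.5 31. ]
turn -168.73
[ 3.860e-01  3.070e-01  9.400e-02  1.352e+00  1.000e-03 -3.141e+00]
```

```bash
python3 -m crank '[[[0,0,0,10.6,0],[0,0,0,10.6,0],[0,0,0,10.6,0],[0,0,0,10.6,0],[0,0,0,10.6,0],[0,0,0,10.6,0],[0,0,0,10.6,0],[0,0,0,10.6,0],[0,0,0,10.6,0],[0,0,0,10.6,0],[0,0,0,10.6,0],[0,0,0,10.6,0]]]'; python3 -m crank '[[[0,0,0,10.6,0],[0,0,0,10.6,0],[0,0,0,10.6,0],[0,0,0,10.6,0],[0,0,0,10.6,0],[0,0,0,10.6,0],[0,0,0,0,0]]]';  python3 st.py 506.6 202.2 88 190.8; python3 -c "
from workcell import bot
print(bot.get_obs()['joint_pos'].round(3))"
```

```text
clock: 8.98
eef_pos: [0.5027, 0.1842, 0.2312]
tool_rot: [-0.593, 0.805, -0.003, 0.002]
ft_force: [0.0, -0.1, -0.5]
grip_width: 0.0855
clock: 9.85
eef_pos: [0.5063, 0.1738, 0.2313]
tool_rot: [-0.072, 0.997, -0.003, 0.003]
ft_force: [-0.4, 0.1, 0.3]
grip_width: 0.0852
t 9.85 p [506.3 173.8 231.3] yaw -171.69 z [ 0.0065 -0.0055 -1.    ] F [-0.4  0.1  0.3] T [ 0.09 -0.01  0.03] w 85.19
shift tool [ -3.6  29.  143.1]
turn -362.49
[ 0.335  0.307  0.095  1.354 -0.007  0.19 ]
```

```bash
python3 -m crank '[[[-3.6,29,0,-2.5,0],[0,0,20,0,0],[0,0,0,0,0]]]';  python3 st.py 506.6 202.2 84 -169.2
```

```text
clock: 10.22
eef_pos: [0.5071, 0.2009, 0.2111]
tool_rot: [-0.097, 0.995, -0.003, 0.003]
ft_force: [0.1, -0.4, -0.7]
grip_width: 0.0852
t 10.225 p [507.1 200.9 211.1] yaw -168.9 z [ 0.0073 -0.0059 -1.    ] F [ 0.1 -0.4 -0.7] T [ 0.06  0.05 -0.04] w 85.17
shift tool [  1.    2.3 127.1]
turn 0.3
```

```bash
python3 - <<'E'
from workcell import bot
import cv2,numpy as np
for n in("scene","top"):
    c=bot.camera(n);np.savez(n+"1.npz",**c)
    i=c["img"]; i=i[200:420,200:400] if n=="scene" else i[160:320,160:320]
    cv2.imwrite(f"pics/{n}1.png",cv2.resize(i,None,fx=2.7 if n=="scene" else 3.5,fy=2.7 if n=="scene" else 3.5))
E
```

```text
(no output)
```

View pics/scene1.png

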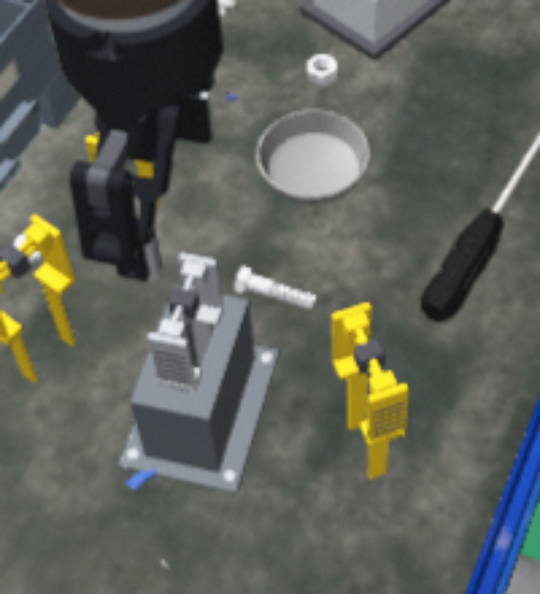

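The scene crop shows the open gripper above the grey tongs (crop 185,320), fingers in line with the two plates and clear of the yellow ones. I'm descending.

```bash
python3 -m crank '[[[1,2.3,30,0.3,0],[0,0,30,0,0],[0,0,25,0,0],[0,0,0,0,0]]]';  python3 st.py 506.6 202.2 84 -169.2
```

```text
clock: 10.82
eef_pos: [0.5117, 0.2028, 0.1311]
tool_rot: [-0.094, 0.996, -0.001, 0.01]
ft_force: [-0.6, -0.1, -0.1]
grip_width: 0.0852
t 10.825 p [511.7 202.8 131.1] yaw -169.21 z [ 0.0197 -0.001  -0.9998] F [-0.6 -0.1 -0.1] T [ 0.02  0.01 -0.02] w 85.24
shift tool [ 6.   0.6 47. ]
turn -0.01
```

```bash
python3 -m crank '[[[6,0.6,10,0,0],[0,0,10,0,0],[0,0,10,0,0],[0,0,10,0,0],[0,0,0,0,0]]]';  python3 st.py 506.6 202.2 84 -169.2
```

```text
clock: 11.45
eef_pos: [0.5086, 0.2028, 0.0922]
tool_rot: [-0.094, 0.995, -0.001, 0.013]
ft_force: [-0.1, -0.3, -0.5]
grip_width: 0.0853
t 11.45 p [508.6 202.8  92.2] yaw -169.19 z [ 0.0255  0.0013 -0.9997] F [-0.1 -0.3 -0.5] T [-0.05  0.06 -0.03] w 85.28
shift tool [ 2.3 -0.2  8.1]
turn 0.01
```

```bash
python3 -m crank '[[[2.3,0,8,0,0],[0,0,0,0,50],[0,0,0,0,60],[0,0,0,0,60],[0,0,0,0,60]]]';  python3 st.py 506.6 202.2 84 -169.2;  python3 -m crank '[[[0,0,0,0,75],[0,0,0,0,75],[0,0,0,0,75]]]'; python3 -m crank '[[[0,0,0,0,85],[0,0,0,0,85],[0,0,0,0,85]]]';python3 st.py 506.6 202.2 84 -169.2
```

```text
clock: 12.08
eef_pos: [0.5071, 0.2027, 0.0843]
tool_rot: [-0.094, 0.995, -0.0, 0.013]
ft_force: [-0.4, 1.1, -0.7]
grip_width: 0.0651
t 12.075 p [507.1 202.7  84.3] yaw -169.19 z [ 0.0268  0.0018 -0.9996] F [-0.4  1.1 -0.7] T [-0.02  0.   -0.02] w 65.1
shift tool [ 0.6 -0.4  0.3]
turn 0.01
clock: 12.45
eef_pos: [0.5072, 0.2028, 0.0845]
tool_rot: [-0.094, 0.995, -0.0, 0.014]
ft_force: [-0.0, 0.1, 0.2]
grip_width: 0.06
clock: 12.82
eef_pos: [0.5074, 0.2033, 0.0849]
tool_rot: [-0.094, 0.995, 0.0, 0.014]
ft_force: [0.1, 0.4, 1.3]
grip_width: 0.0567
t 12.825 p [507.4 203.3  84.9] yaw -169.17 z [ 0.0277  0.0033 -0.9996] F [0.1 0.4 1.3] T [0.12 0.08 0.02] w 56.68
shift tool [ 1.  -1.   0.9]
turn 0.03
```

```bash
python3 -m crank '[[[0,0,0,0,92],[0,0,0,0,96],[0,0,0,0,96],[0,0,-3,0,96],[0,0,-8,0,96],[0,0,-15,0,96],[0,0,0,0,96]]]';  python3 st.py 506.6 202.2 180 -169.2
```

```text
clock: 13.7
eef_pos: [0.5061, 0.2024, 0.1119]
tool_rot: [-0.094, 0.995, -0.001, 0.013]
ft_force: [0.8, 0.4, -1.0]
grip_width: 0.0531
t 13.7 p [506.1 202.4 111.9] yaw -169.19 z [ 0.0263  0.0014 -0.9997] F [ 0.8  0.4 -1. ] T [0.08 0.05 0.04] w 53.14
shift tool [ -2.2  -0.6 -68.1]
turn 0.01
```

```bash
python3 -m crank '[[[-1,0,-14,0,96],[0,0,-14,0,96],[0,0,-14,0,96],[0,0,-14,0,96],[0,0,-14,0,96],[0,0,-14,0,96],[0,0,-10,0,96],[0,0,0,0,96]]]';  python3 st.py 549.7 -202 180 -198.45; python3 - <<'E'
from workcell import bot
import cv2,numpy as np
for n in("scene","top"):
    c=bot.camera(n);np.savez(n+"2.npz",**c)
    i=c["img"]; i=i[200:420,200:400] if n=="scene" else i[160:320,160:320]
    cv2.imwrite(f"pics/{n}2.png",cv2.resize(i,None,fx=2.7 if n=="scene" else 3.5,fy=2.7 if n=="scene" else 3.5))
E
```

```text
clock: 14.7
eef_pos: [0.505, 0.2026, 0.2139]
tool_rot: [-0.094, 0.995, -0.0, 0.014]
ft_force: [-0.3, 0.9, -1.9]
grip_width: 0.0534
t 14.7 p [505.  202.6 213.9] yaw -169.19 z [ 0.0287  0.0022 -0.9996] F [-0.3  0.9 -1.9] T [0.03 0.   0.  ] w 53.37
shift tool [  32.9 -405.7   34.3]
turn 29.26
```

View pics/scene2.png

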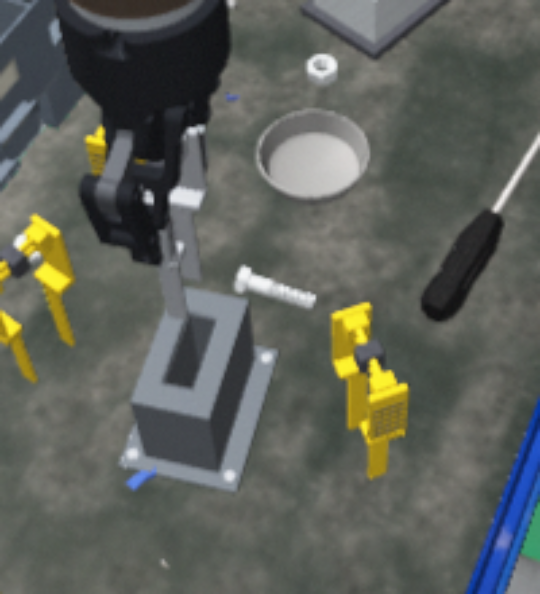

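The tongs are out of the rest (slot empty at crop 190,345) and hang nearly vertical in the gripper. I'm moving to the block.

```bash
python3 -m crank '[[[2.7,-34,0,0,96],[2.7,-34,0,0,96],[2.7,-34,0,0,96],[2.7,-34,0,0,96],[2.7,-34,0,0,96],[2.7,-34,0,0,96],[2.7,-34,0,0,96],[2.7,-34,0,0,96],[2.7,-34,0,0,96],[2.7,-34,0,0,96],[2.7,-34,0,0,96],[2.7,-34,0,0,96]]]';  python3 st.py 549.7 -202 180 -198.45;  python3 -m crank '[[[0,0,0,9.75,96],[0,0,0,9.75,96],[0,0,0,9.75,96],[0,0,0,0,96]]]'; python3 st.py 549.7 -202 165 161.55
```

```text
clock: 16.3
eef_pos: [0.5453, -0.2142, 0.2013]
tool_rot: [-0.097, 0.995, 0.001, 0.003]
ft_force: [0.3, 0.1, -1.3]
grip_width: 0.0533
t 16.3 p [ 545.3 -214.2  201.3] yaw -168.85 z [ 0.0063  0.0032 -1.    ] F [ 0.3  0.1 -1.3] T [ 0.04 -0.08 -0.  ] w 53.3
shift tool [-6.5 11.1 21.4]
turn 29.6
clock: 16.8
eef_pos: [0.5431, -0.2173, 0.1961]
tool_rot: [0.167, 0.986, 0.003, -0.001]
ft_force: [0.5, 0.2, -1.1]
grip_width: 0.0534
t 16.8 p [ 543.1 -217.3  196.1] yaw 160.75 z [-0.0017  0.0058 -1.    ] F [ 0.5  0.2 -1.1] T [-0.01 -0.01  0.02] w 53.42
shift tool [-1.3 16.5 31.2]
turn -0.8
```

```bash
python3 -m crank '[[[-3,16.5,0,-0.8,96],[0,0,22,0,96],[0,0,21,0,96],[0,0,0,0,96]]]'; python3 st.py 549.7 -202 150 161.55; python3 - <<'E'
from workcell import bot
import cv2,numpy as np
o=np.zeros((600,800,3),np.uint8)
for k,n in enumerate(("scene","top")):
    c=bot.camera(n);np.savez(n+"3.npz",**c)
    i=c["img"]; i=i[90:240,290:390] if n=="scene" else i[165:265,365:465]
    i=cv2.resize(i,None,fx=4,fy=4,interpolation=cv2.INTER_CUBIC); o[:i.shape[0],400*k:400*k+i.shape[1]]=i[:, :400]
cv2.imwrite("pics/blk3.png",o)
E
```

```text
clock: 17.3
eef_pos: [0.5531, -0.1983, 0.1515]
tool_rot: [0.154, 0.988, 0.004, -0.001]
ft_force: [-0.4, 0.8, -2.2]
grip_width: 0.0529
t 17.3 p [ 553.1 -198.3  151.5] yaw 162.28 z [-0.0016  0.0076 -1.    ] F [-0.4  0.8 -2.2] T [ 0.03  0.02 -0.  ] w 52.88
shift tool [ 2.1 -4.6  1.5]
turn 0.73
```

View pics/blk3.png

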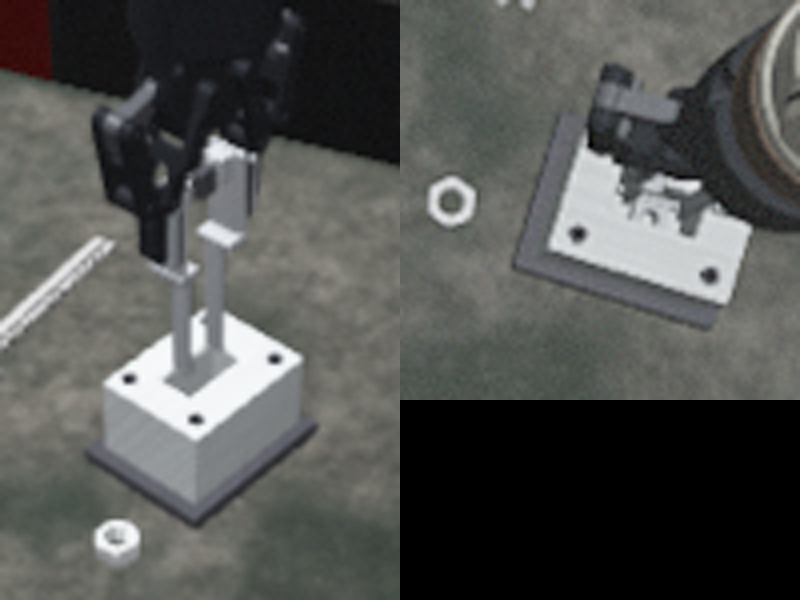

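```bash
python3 - <<'E'
from h import *
s=load("scene3.npz");t=load("top0.npz")
a=cv2.resize(s["img"][160:205,320:370],None,fx=10,fy=10,interpolation=cv2.INTER_CUBIC)[:, :400+80]
b=cv2.resize(t["img"][205:235,412:447],None,fx=9,fy=9,interpolation=cv2.INTER_CUBIC)
o=np.zeros((460,800,3),np.uint8);o[:450,:480]=a;o[:270,482:482+315]=b[:,:315]
cv2.imwrite("pics/tip3.png",o)
for z in(.024,.012):print(ray(t,427.2,218.6,z)*1000)
E
```

```text
[ 549.86288866 -204.84645204   24.        ]
[ 551.08416959 -207.50663857   12.        ]
```

View pics/tip3.png

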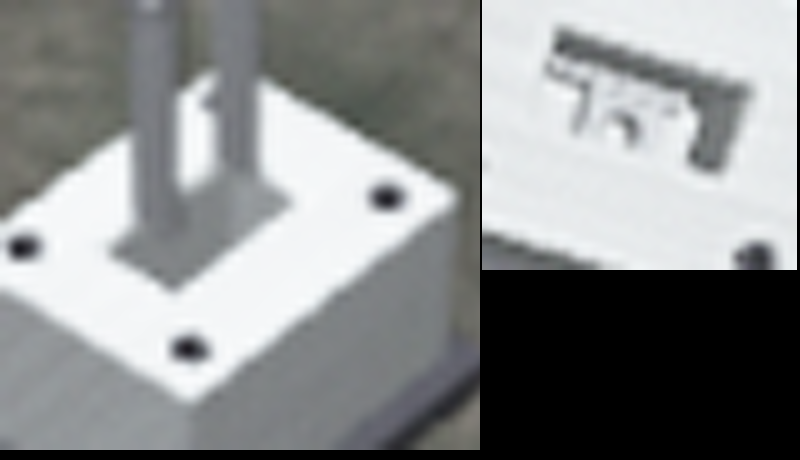

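```bash
python3 - <<'E'
from h import *
t=load("top0.npz");s=load("scene3.npz")
th=np.radians(-18.45)
def W(c0,x,y,z): return np.array([c0[0]+x*np.cos(th)-y*np.sin(th),c0[1]+x*np.sin(th)+y*np.cos(th),z])/1000
c0=(549.75,-200.7)
def pp(x,y,z):
    u=proj(t,W(c0,x,y,z));return ((u-[412,205]+.44)*9+[482,0]).round(0)
for y in(-4,-3,-2,0):print("hole",y,pp(0,y,24),"left edge",pp(0,y+9,24),pp(9,y+9,24),"right",pp(9,y-9,24),pp(0,y-9,24))
print("pad",pp(8,16,24),pp(8,-16,24),"mouth",[pp(a,b,60) for a in(-9,12) for b in(22,-22)],"floor +x -y",pp(12,-22,12))
# scene pocket mouth prediction and tips
c1=(549.8,-203.5)
f=lambda P:((proj(s,P)-[320,160]+.45)*10).round(0)
print("scene mouth",[f(W(c1,a,b,60)) for a in(-9,12) for b in(22,-22)])
print("scene mouth flipped",[f(W(c1,a,b,60)) for a in(9,-12) for b in(22,-22)])
E
```

```text
hole -4 [621. 132.] left edge [584. 121.] [595.  84.] right [670. 107.] [659. 144.]
hole -3 [617. 131.] left edge [580. 119.] [591.  82.] right [666. 106.] [655. 143.]
hole -2 [613. 130.] left edge [575. 118.] [587.  81.] right [662. 104.] [651. 142.]
hole 0 [605. 127.] left edge [567. 115.] [579.  78.] right [654. 102.] [642. 139.]
pad [548.  73.] [682. 115.] mouth [array([532., 119.]), array([724., 179.]), array([560.,  29.]), array([751.,  89.])] floor +x -y [699. 112.]
scene mouth [array([174., 292.]), array([302., 196.]), array([104., 250.]), array([232., 156.])]
scene mouth flipped [array([114., 256.]), array([242., 161.]), array([184., 298.]), array([312., 202.])]
```

```bash
cat > blades.py <<'E'
from h import *
import sys
def pts(c,roi):
    x0,y0,x1,y1=roi
    v,u=np.mgrid[y0:y1,x0:x1];z=c["depth"][v,u];k=z>0;u=u[k];v=v[k];z=z[k]
    return ((np.c_[(u-c["cx"])/c["fx"],(v-c["cy"])/c["fy"],np.ones(len(u))]*z[:,None]-c["t"])@c["R"])*1000
def run(fn,roi,c0,yaw,tip):
    P=pts(load(fn),roi);th=np.radians(yaw);d=P-np.array([*c0,0])
    q=np.c_[d[:,0]*np.cos(th)+d[:,1]*np.sin(th),-d[:,0]*np.sin(th)+d[:,1]*np.cos(th),d[:,2]]
    for lo,hi in((5,15),(15,25),(25,35),(35,45),(45,55),(55,65)):
        for sg in(1,-1):
            k=(q[:,2]>tip+lo)&(q[:,2]<tip+hi)&(abs(q[:,0])<25)&(abs(q[:,1])<35)&(q[:,1]*sg>-5 if False else True)
            r=q[k]; 
            m=np.median(r[:,1]) if len(r) else 0
            r=r[(r[:,1]-m)*sg>0]
            if len(r)>4: print(lo,sg,len(r),"x",r[:,0].min().round(1),r[:,0].max().round(1),"y",r[:,1].min().round(1),np.median(r[:,1]).round(1),r[:,1].max().round(1))
E
python3 - <<'E'
from blades import *
print(load("scene3.npz")["img"].shape)
run("scene3.npz",(315,90,370,200),(549.8,-203.5),-18.45,72.6)
E
```

```text
(480, 640, 3)
5 1 18 x -6.5 5.8 y 18.2 20.1 21.6
5 -1 18 x -5.7 6.3 y -8.7 -6.9 17.9
15 1 17 x -5.9 4.7 y -6.6 20.0 21.0
15 -1 17 x -6.6 5.5 y -9.0 -7.4 -6.7
25 1 18 x -6.9 6.2 y 18.8 20.1 22.8
25 -1 18 x -6.0 5.5 y -9.0 -7.2 18.1
35 1 18 x -6.8 5.2 y 17.2 20.2 22.2
35 -1 18 x -5.6 7.3 y -9.2 -7.9 -5.7
45 1 16 x -6.2 5.1 y 17.1 20.2 22.1
45 -1 16 x -4.7 6.8 y -9.9 -7.8 -6.5
55 1 17 x -5.7 5.1 y -5.6 19.7 21.5
55 -1 17 x -5.2 8.2 y -9.6 -7.8 -6.5
```

```bash
python3 -m crank '[[[0,-8.2,0,0.7,96],[0,0,0,0,96]]]'; python3 st.py 550.5 -206.1 145 161.55; python3 - <<'E'
from workcell import bot
import numpy as np
np.savez("scene4.npz",**bot.camera("scene"))
from blades import *
run("scene4.npz",(315,90,370,200),(549.8,-203.5),-18.45,72.)
E
```

```text
clock: 17.65
eef_pos: [0.5531, -0.2076, 0.1557]
tool_rot: [0.16, 0.987, 0.003, 0.002]
ft_force: [-0.8, -0.1, -2.3]
grip_width: 0.0538
t 17.65 p [ 553.1 -207.6  155.7] yaw 161.55 z [ 0.0054  0.0047 -1.    ] F [-0.8 -0.1 -2.3] T [ 0.   -0.05 -0.01] w 53.79
shift tool [ 3.   0.6 10.6]
turn -0.0
5 1 16 x -2.9 8.0 y 7.9 11.5 14.6
5 -1 16 x -2.6 7.4 y -19.9 -16.3 6.9
15 1 16 x -2.9 7.5 y -13.4 11.4 12.4
15 -1 16 x -2.9 7.6 y -20.2 -16.8 -14.9
25 1 19 x -3.4 7.5 y 8.5 11.3 13.0
25 -1 19 x -3.4 10.2 y -19.8 -16.8 -14.6
35 1 18 x -3.3 7.0 y 9.4 11.6 13.8
35 -1 18 x -2.1 8.9 y -20.1 -16.6 8.5
45 1 19 x -2.3 8.4 y 8.0 10.5 14.7
45 -1 19 x -2.4 8.9 y -18.8 -16.5 7.4
55 1 17 x -2.8 8.2 y -13.8 10.6 13.2
55 -1 17 x -2.1 9.8 y -18.0 -17.1 -15.0
```

```bash
python3 -m crank '[[[2.4,0.6,4,0,96],[0,0,4,0,96],[0,0,0,0,96]]]'; python3 st.py 551.0 -206.3 97 161.55; python3 - <<'E'
from workcell import bot
import numpy as np
np.savez("scene4.npz",**bot.camera("scene"))
from blades import *
run("scene4.npz",(315,90,370,200),(549.8,-203.5),-18.45,68.)
E
```

```text
clock: 18.08
eef_pos: [0.551, -0.2062, 0.1477]
tool_rot: [0.16, 0.987, 0.003, 0.003]
ft_force: [0.4, -0.1, -2.1]
grip_width: 0.0531
t 18.075 p [ 551.  -206.2  147.7] yaw 161.54 z [ 0.0065  0.0048 -1.    ] F [ 0.4 -0.1 -2.1] T [-0.02 -0.01  0.01] w 53.1
shift tool [ 0.2 -0.4 50.7]
turn -0.01
5 1 18 x -5.7 8.2 y -13.9 12.0 14.0
5 -1 18 x -5.3 7.3 y -16.9 -15.9 -14.3
15 1 16 x -5.6 6.3 y -13.0 12.3 14.2
15 -1 16 x -4.1 8.6 y -18.6 -15.9 -13.5
25 1 19 x -6.0 6.2 y 8.5 12.3 15.0
25 -1 19 x -5.8 8.9 y -17.7 -16.0 -14.2
35 1 16 x -5.7 6.9 y 10.8 11.9 13.3
35 -1 16 x -4.5 7.4 y -17.1 -15.9 9.7
45 1 17 x -5.6 8.3 y 10.1 12.7 15.6
45 -1 17 x -3.3 6.0 y -19.6 -16.1 10.1
55 1 15 x -4.4 6.9 y -14.3 11.5 14.0
55 -1 15 x -4.7 5.9 y -20.2 -15.8 -15.0
```

```bash
python3 -m crank '[[[0.2,0,5,0,96],[0,0,5,0,96],[0,0,5,0,96],[0,0,0,0,96]]]'; python3 st.py 550.7 -206.1 95 161.55
```

```text
clock: 18.62
eef_pos: [0.5509, -0.2059, 0.1314]
tool_rot: [0.16, 0.987, 0.003, 0.003]
ft_force: [-0.6, 0.2, -1.9]
grip_width: 0.0535
t 18.625 p [ 550.9 -205.9  131.4] yaw 161.56 z [ 0.0061  0.0049 -1.    ] F [-0.6  0.2 -1.9] T [-0.01 -0.01 -0.03] w 53.47
shift tool [ 0.3 -0.5 36.4]
turn 0.01
```

No contact force and almost no drift.

```bash
python3 -m crank '[[[0.3,-0.3,5,0,96],[0,0,5,0,96],[0,0,5,0,96],[0,0,0,0,96]]]'; python3 st.py 550.7 -206.1 95 161.55
```

```text
clock: 19.12
eef_pos: [0.5506, -0.206, 0.1153]
tool_rot: [0.16, 0.987, 0.003, 0.003]
ft_force: [0.3, 0.8, -1.0]
grip_width: 0.0533
t 19.125 p [ 550.6 -206.   115.3] yaw 161.55 z [ 0.006  0.005 -1.   ] F [ 0.3  0.8 -1. ] T [-0.    0.06 -0.03] w 53.32
shift tool [-0.1 -0.2 20.3]
turn 0.0
```

```bash
python3 -m crank '[[[0,0,4,0,96],[0,0,4,0,96],[0,0,3,0,96],[0,0,0,0,96]]]'; python3 st.py 550.7 -206.1 95 161.55
```

```text
clock: 19.62
eef_pos: [0.5508, -0.206, 0.1037]
tool_rot: [0.16, 0.987, 0.003, 0.003]
ft_force: [0.5, 0.9, -1.5]
grip_width: 0.0534
t 19.625 p [ 550.8 -206.   103.7] yaw 161.56 z [ 0.0063  0.0049 -1.    ] F [ 0.5  0.9 -1.5] T [-0.05  0.03 -0.02] w 53.38
shift tool [ 0.1 -0.2  8.7]
turn 0.01
```

```bash
python3 -m crank '[[[0,0,3,0,96],[0,0,3,0,96],[0,0,0,0,96]]]'; python3 st.py 550.7 -206.1 95 161.55
```

```text
clock: 20.0
eef_pos: [0.551, -0.206, 0.0974]
tool_rot: [0.16, 0.987, 0.003, 0.003]
ft_force: [-0.0, 0.3, -1.9]
grip_width: 0.0534
t 20.0 p [ 551.  -206.    97.4] yaw 161.55 z [ 0.0066  0.0048 -1.    ] F [-0.   0.3 -1.9] T [ 0.   -0.03 -0.01] w 53.39
shift tool [ 0.2 -0.2  2.4]
turn 0.0
```

```bash
python3 -m crank '[[[0,0,2.4,0,96],[0,0,0,0,99],[0,0,0,0,102],[0,0,0,0,105],[0,0,0,0,105]]]'; python3 st.py 550.7 -206.1 95 161.55;  python3 -m crank '[[[0,0,0,0,107],[0,0,0,0,107]]]';  python3 -m crank '[[[0,0,0,0,109],[0,0,0,0,109]]]'; python3 st.py 550.7 -206.1 95 161.55
```

```text
clock: 20.62
eef_pos: [0.5512, -0.2061, 0.0951]
tool_rot: [0.16, 0.987, 0.003, 0.003]
ft_force: [-0.3, -0.7, -1.5]
grip_width: 0.0503
t 20.625 p [ 551.2 -206.1   95.1] yaw 161.55 z [ 0.0071  0.0046 -1.    ] F [-0.3 -0.7 -1.5] T [-0.    0.01 -0.04] w 50.33
shift tool [ 0.4 -0.2  0.1]
turn 0.0
clock: 20.88
eef_pos: [0.5512, -0.2061, 0.0952]
tool_rot: [0.16, 0.987, 0.003, 0.003]
ft_force: [-0.1, 0.9, -1.7]
grip_width: 0.0497
clock: 21.12
eef_pos: [0.5512, -0.2063, 0.0952]
tool_rot: [0.16, 0.987, 0.003, 0.003]
ft_force: [-0.7, 0.1, -1.4]
grip_width: 0.049
t 21.125 p [ 551.2 -206.3   95.2] yaw 161.55 z [ 0.0072  0.0041 -1.    ] F [-0.7  0.1 -1.4] T [-0.05  0.05 -0.03] w 49.03
shift tool [0.5 0.1 0.2]
turn -0.0
```

```bash
cat > w.py <<'E'
from workcell import bot
import numpy as np
W=[];F=[]
for i in range(8):
    bot.camera("top");o=bot.get_obs();W.append(o["grip_width"]*1000);F.append(o["ft_force"])
print(o["clock"],"w",np.mean(W).round(3),"sd",np.std(W).round(2),"F",np.mean(F,0).round(2))
E
python3 w.py; python3 -m crank '[[[0,0,0,0,111],[0,0,0,0,111]]]'; python3 w.py;python3 -m crank '[[[0,0,0,0,112]]]';python3 -m crank '[[[0,0,0,0,113],[0,0,0,0,113]]]'; python3 w.py
```

```text
21.525 w 49.137 sd 0.27 F [-0.2  -0.17 -1.68]
clock: 21.78
eef_pos: [0.5511, -0.2066, 0.0953]
tool_rot: [0.16, 0.987, 0.002, 0.003]
ft_force: [-0.3, -0.2, -1.8]
grip_width: 0.0485
22.175 w 48.405 sd 0.24 F [-0.09 -0.6  -0.89]
clock: 22.3
eef_pos: [0.5511, -0.2066, 0.0953]
tool_rot: [0.16, 0.987, 0.002, 0.003]
ft_force: [-0.3, -1.5, -1.2]
grip_width: 0.048
clock: 22.55
eef_pos: [0.551, -0.2068, 0.0953]
tool_rot: [0.16, 0.987, 0.002, 0.003]
ft_force: [-0.2, -0.9, -1.4]
grip_width: 0.0476
22.95 w 47.858 sd 0.18 F [-0.64 -0.73 -1.03]
```

```bash
python3 -m crank '[[[0,0,0,0,114],[0,0,0,0,114]]]'; python3 w.py; python3 -m crank '[[[0,0,-2,0,114],[0,0,-2,0,114],[0,0,0,0,114]]]'; python3 w.py; python3 st.py
```

```text
clock: 23.2
eef_pos: [0.551, -0.2069, 0.0954]
tool_rot: [0.161, 0.987, 0.002, 0.003]
ft_force: [-0.8, -1.1, -0.5]
grip_width: 0.0472
23.6 w 47.592 sd 0.15 F [-0.54 -0.92 -0.88]
clock: 23.98
eef_pos: [0.5505, -0.2067, 0.0988]
tool_rot: [0.16, 0.987, 0.002, 0.002]
ft_force: [-0.6, -1.3, -0.7]
grip_width: 0.0472
24.375 w 47.57 sd 0.22 F [-1.01 -0.85 -0.89]
t 24.375 p [ 550.5 -206.7   98.8] yaw 161.53 z [ 0.0056  0.0032 -1.    ] F [-0.7 -0.9 -0.2] T [-0.28  0.31  0.04] w 47.68
```

```bash
python3 -m crank '[[[0,0,0,0,115],[0,0,0,0,116],[0,0,0,0,116]]]'; python3 w.py;  python3 - <<'E'
from workcell import bot
from h import *
c=bot.camera("scene");np.savez("scene5.npz",**c)
cv2.imwrite("pics/s5.png",cv2.resize(c["img"][90:210,290:390],None,fx=5,fy=5,interpolation=cv2.INTER_CUBIC))
E
python3 st.py
```

```text
clock: 24.75
eef_pos: [0.5505, -0.2067, 0.099]
tool_rot: [0.16, 0.987, 0.002, 0.003]
ft_force: [-0.8, -1.2, -2.0]
grip_width: 0.0471
25.15 w 46.954 sd 0.24 F [-1.06 -0.89 -0.31]
t 25.2 p [ 550.5 -206.7   99. ] yaw 161.53 z [ 0.0057  0.0032 -1.    ] F [-1.2 -0.6 -1. ] T [-0.27  0.33 -0.01] w 46.74
```

View pics/s5.png

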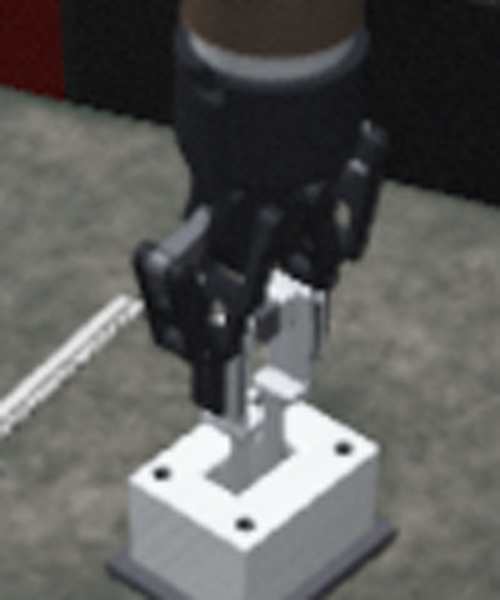

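```bash
python3 - <<'E'
from blades import *
for f,roi in(("scene5.npz",(336,158,352,172)),("scene3.npz",(338,142,352,154)),("scene5.npz",(325,165,352,190))):
    c=load(f);P=pts(c,roi)
    print(f);print(np.histogram(P[:,2],bins=np.arange(40,180,4)))
c=load("scene5.npz")
for v in range(150,186,2):
    print(v,[int(pts(c,(u,v,u+1,v+1))[0][2]) for u in range(328,354,2)])
# block top check
P=pts(c,(320,170,326,190));print(np.median(P[:,2]))
E
```

```text
scene5.npz
(array([ 0,  0,  0,  0,  4, 14,  1,  0,  0,  0,  3,  3, 14, 35, 20, 12, 11,
       14, 13,  8,  7,  6,  7,  7,  6,  3,  5,  3,  0,  0,  0,  0,  0,  0]), array([ 40,  44,  48,  52,  56,  60,  64,  68,  72,  76,  80,  84,  88,
        92,  96, 100, 104, 108, 112, 116, 120, 124, 128, 132, 136, 140,
       144, 148, 152, 156, 160, 164, 168, 172, 176]))
scene3.npz
(array([ 0,  0,  0,  0,  0,  0,  0,  0,  0,  0,  0,  0,  0,  0,  0,  0,  0,
        0,  0,  0,  0,  0,  0,  3,  7, 10, 27, 36, 15, 15,  7,  1,  0,  0]), array([ 40,  44,  48,  52,  56,  60,  64,  68,  72,  76,  80,  84,  88,
        92,  96, 100, 104, 108, 112, 116, 120, 124, 128, 132, 136, 140,
       144, 148, 152, 156, 160, 164, 168, 172, 176]))
scene5.npz
(array([  6,   7,  14,  27,  78, 228,  21,   8,  16,   9,   8,   3,  24,
        49,  15,   5,   6,   8,  20,  16,  17,  15,   9,   0,   0,   0,
         0,   0,   0,   0,   0,   0,   0,   0]), array([ 40,  44,  48,  52,  56,  60,  64,  68,  72,  76,  80,  84,  88,
        92,  96, 100, 104, 108, 112, 116, 120, 124, 128, 132, 136, 140,
       144, 148, 152, 156, 160, 164, 168, 172, 176]))
150 [185, 181, 157, 1, 169, 170, 168, 166, 146, 142, 141, 137, 138]Traceback (most recent call last):
  File "<stdin>", line 7, in <module>
IndexError: index 0 is out of bounds for axis 0 with size 0
```

```bash
python3 w.py; python3 - <<'E'
from workcell import bot
import numpy as np
for i in range(3): np.savez(f"s6_{i}.npz",**bot.camera("scene"))
from blades import *
th=np.radians(-18.45)
for f in ["scene3.npz","scene4.npz","scene5.npz","s6_0.npz","s6_1.npz","s6_2.npz"]:
    P=pts(load(f),(300,90,380,215));d=P-np.array([549.8,-203.5,0])
    q=np.c_[d[:,0]*np.cos(th)+d[:,1]*np.sin(th),-d[:,0]*np.sin(th)+d[:,1]*np.cos(th),d[:,2]]
    zr=(66,87) if f[:6]not in("scene3","scene4") else (80,130)
    k=(q[:,2]>zr[0])&(q[:,2]<zr[1])&(abs(q[:,0])<4)&(abs(q[:,1])<30)
    y=np.sort(q[k,1]);g=np.argmax(np.diff(y))
    a,b=y[:g+1],y[g+1:];print(f,len(a),len(b),np.median(a).round(2),np.median(b).round(2),"diff",(np.median(b)-np.median(a)).round(2))
E
```

```text
25.6 w 46.985 sd 0.17 F [-1.06 -0.72 -0.79]
scene3.npz 53 55 -7.47 20.16 diff 27.62
scene4.npz 56 52 -15.96 12.68 diff 28.64
scene5.npz 20 11 -13.62 8.64 diff 22.26
s6_0.npz 18 17 -13.6 7.55 diff 21.15
s6_1.npz 24 17 -13.97 8.2 diff 22.18
s6_2.npz 21 18 -13.64 7.91 diff 21.56
```

```bash
python3 -m crank '[[[0,0,3,0,116],[0,0,1,0,117],[0,0,0,0,118]]]'; python3 w.py; python3 -m crank '[[[0,0,-2,0,118],[0,0,-1,0,118]]]'; python3 w.py; python3 st.py
```

```text
clock: 26.12
eef_pos: [0.551, -0.2069, 0.0976]
tool_rot: [0.16, 0.987, 0.002, 0.004]
ft_force: [-1.2, -0.0, 0.2]
grip_width: 0.0461
26.525 w 46.363 sd 0.17 F [-2.5  -0.22  2.66]
clock: 26.78
eef_pos: [0.551, -0.2068, 0.0977]
tool_rot: [0.16, 0.987, 0.002, 0.003]
ft_force: [0.9, -0.6, -5.4]
grip_width: 0.0463
27.175 w 46.506 sd 0.14 F [  2.89  -2.07 -12.78]
t 27.175 p [ 550.8 -206.8   97.8] yaw 161.53 z [ 0.0062  0.003  -1.    ] F [  3.4  -2.2 -15.5] T [-0.82 -1.17  0.  ] w 46.46
```

```bash
python3 -m crank '[[[0,0,-2,0,118],[0,0,-2,0,118]]]'; python3 st.py;  python3 -m crank '[[[0,0,-2,0,118],[0,0,-2,0,118],[0,0,0,0,118]]]'; python3 st.py
```

```text
clock: 27.42
eef_pos: [0.5494, -0.2062, 0.0994]
tool_rot: [0.16, 0.987, 0.003, 0.001]
ft_force: [3.4, -1.9, -19.0]
grip_width: 0.0464
t 27.425 p [ 549.4 -206.2   99.4] yaw 161.53 z [ 0.002   0.0048 -1.    ] F [  3.4  -1.9 -19. ] T [-0.7  -0.93  0.02] w 46.39
clock: 27.8
eef_pos: [0.549, -0.2059, 0.103]
tool_rot: [0.16, 0.987, 0.003, -0.0]
ft_force: [2.8, -2.1, -16.4]
grip_width: 0.046
t 27.8 p [ 549.  -205.9  103. ] yaw 161.54 z [ 9.0e-04  5.5e-03 -1.0e+00] F [  2.8  -2.1 -16.4] T [-0.74 -0.9  -0.  ] w 45.99
```

```bash
python3 -m crank '[[[-1,0,-2.5,0,118],[0,0,-2.5,0,118],[0,0,0,0,118]]]'; python3 st.py
```

```text
clock: 28.18
eef_pos: [0.5493, -0.2058, 0.1085]
tool_rot: [0.16, 0.987, 0.003, -0.001]
ft_force: [1.4, -2.5, -14.8]
grip_width: 0.0463
t 28.175 p [ 549.3 -205.8  108.5] yaw 161.55 z [-4.0e-04  6.5e-03 -1.0e+00] F [  1.4  -2.5 -14.8] T [-0.55 -0.64 -0.03] w 46.32
```

The drag persists above where the nut sat, so the nut is coming up with the blades.

```bash
python3 -m crank '[[[-1,0,-3,0,118],[0,0,-3,0,118],[0,0,0,0,118]]]'; python3 st.py; python3 w.py
```

```text
clock: 28.55
eef_pos: [0.5519, -0.2061, 0.1208]
tool_rot: [0.16, 0.987, 0.003, 0.003]
ft_force: [-1.2, 0.2, -2.7]
grip_width: 0.0461
t 28.55 p [ 551.9 -206.1  120.8] yaw 161.57 z [ 0.0061  0.0054 -1.    ] F [-1.2  0.2 -2.7] T [ 0.11  0.44 -0.04] w 46.1
28.95 w 46.444 sd 0.31 F [-0.46 -0.22 -1.67]
```

```bash
python3 -m crank '[[[0.8,0,-7,0,118],[0,0,-7,0,118],[0,0,-7,0,118],[0,0,-7,0,118]]]'; python3 st.py 550.7 -206.1 170;python3 -m crank '[[[0,0,-7,0,118],[0,0,-10,0,118],[0,0,-10,0,118],[0,0,0,0,118]]]'; python3 st.py 550.7 -206.1 170; python3 - <<'E'
from workcell import bot
from h import *
c=bot.camera("scene");np.savez("scene7.npz",**c)
cv2.imwrite("pics/s7.png",cv2.resize(c["img"][80:200,290:390],None,fx=5,fy=5,interpolation=cv2.INTER_CUBIC))
E
```

```text
clock: 29.45
eef_pos: [0.5507, -0.206, 0.1479]
tool_rot: [0.16, 0.987, 0.003, 0.001]
ft_force: [-0.9, 0.0, -1.4]
grip_width: 0.0461
t 29.45 p [ 550.7 -206.   147.9] yaw 161.56 z [ 0.0037  0.0063 -1.    ] F [-0.9  0.  -1.4] T [ 0.02 -0.01  0.07] w 46.13
shift tool [ -0.1   0.1 -22.1]
clock: 29.95
eef_pos: [0.5514, -0.2065, 0.1784]
tool_rot: [0.16, 0.987, 0.003, 0.003]
ft_force: [-0.2, -0.5, -1.7]
grip_width: 0.0464
t 29.95 p [ 551.4 -206.5  178.4] yaw 161.56 z [ 0.0063  0.0052 -1.    ] F [-0.2 -0.5 -1.7] T [-0.04 -0.03  0.04] w 46.4
shift tool [0.8 0.1 8.4]
```

View pics/s7.png

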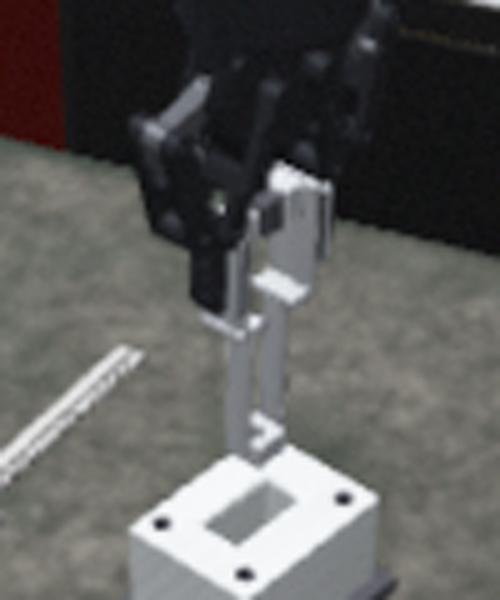

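Crop shows the nut between the blade tips at (265,435), with the pocket empty at (250,510). It's out. Next is the dish.

```bash
python3 st.py 523 -10 150;
```

```text
t 30.0 p [ 551.  -206.4  177.8] yaw 161.56 z [ 0.0054  0.0056 -1.    ] F [-0.5  0.9 -1.8] T [0.03 0.07 0.02] w 46.13
shift tool [ 88.8 177.2  28.7]
```

```bash
python3 -m crank '[[[5,10,0,0,118],[10,20,0,0,118],[13,26,0,0,118],[13,26,0,0,118],[13,26,0,0,118],[13,26,0,0,118],[11,22,0,0,118],[7,14,0,0,118],[3,6,0,0,118],[0,0,0,0,118]]]'; python3 st.py 523 -10 110;python3 - <<'E'
from workcell import bot
from h import *
o=np.zeros((600,800,3),np.uint8)
c=bot.camera("scene");np.savez("scene8.npz",**c)
o[:,:400]=cv2.resize(c["img"][150:300,265:365],None,fx=4,fy=4,interpolation=cv2.INTER_CUBIC)
c=bot.camera("top");np.savez("top8.npz",**c)
o[:400,400:]=cv2.resize(c["img"][180:280,290:390],None,fx=4,fy=4,interpolation=cv2.INTER_CUBIC)
cv2.imwrite("pics/d8.png",o)
E
```

```text
clock: 31.25
eef_pos: [0.5159, 0.0053, 0.1762]
tool_rot: [0.157, 0.988, 0.005, -0.002]
ft_force: [0.0, -0.2, -1.2]
grip_width: 0.0463
t 31.25 p [515.9   5.3 176.2] yaw 161.95 z [-0.0022  0.01   -0.9999] F [ 0.  -0.2 -1.2] T [-0.   -0.02  0.  ] w 46.3
shift tool [-11.9 -12.9  66. ]
```

View pics/d8.png

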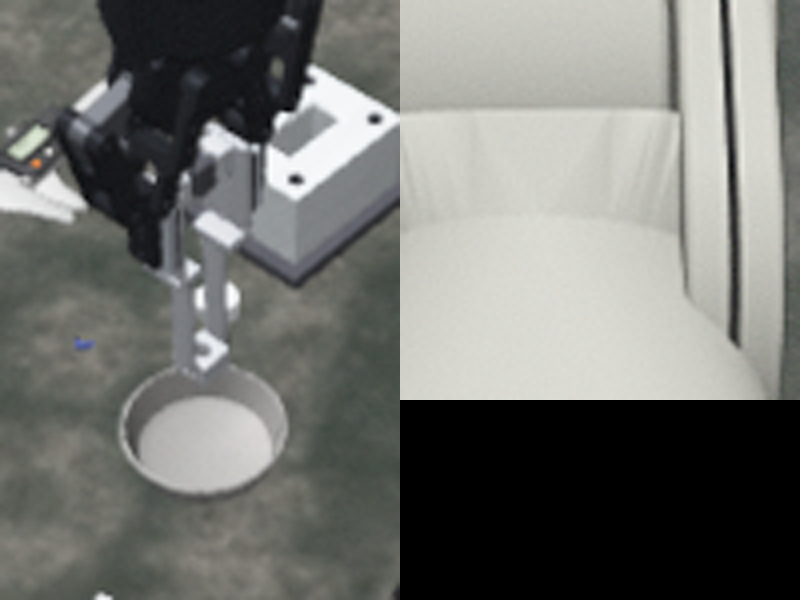

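```bash
python3 -m crank '[[[-12,-13,5,0,118],[0,0,14,0,118],[0,0,14,0,118],[0,0,14,0,118],[0,0,10,0,118],[0,0,0,0,118]]]'; python3 st.py 523 -10 95; python3 - <<'E'
from workcell import bot
from h import *
c=bot.camera("scene");np.savez("scene9.npz",**c)
cv2.imwrite("pics/d9.png",cv2.resize(c["img"][180:290,265:365],None,fx=5,fy=5,interpolation=cv2.INTER_CUBIC))
E
```

```text
clock: 32.1
eef_pos: [0.5227, -0.0145, 0.113]
tool_rot: [0.16, 0.987, 0.004, -0.004]
ft_force: [0.6, 1.2, -2.2]
grip_width: 0.0464
t 32.1 p [522.7 -14.5 113. ] yaw 161.63 z [-0.0057  0.0096 -0.9999] F [ 0.6  1.2 -2.2] T [ 0.   -0.03  0.04] w 46.42
shift tool [ 1.   4.2 18. ]
```

View pics/d9.png

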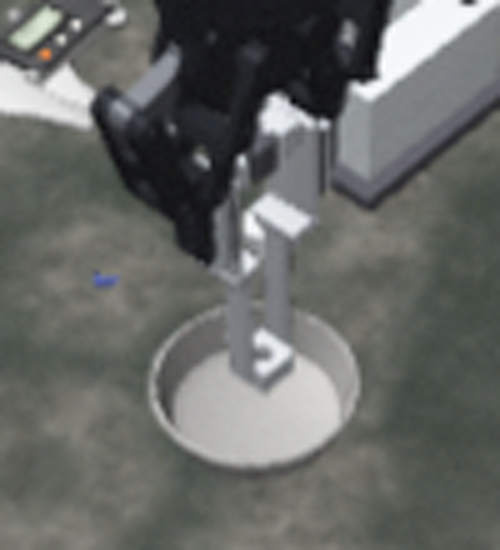

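```bash
python3 -m crank '[[[1,4,6,0,118],[0,0,6,0,118],[0,0,5,0,118],[0,0,3,0,118],[0,0,0,0,118]]]'; python3 st.py 523 -10 88
```

```text
clock: 32.78
eef_pos: [0.5245, -0.0094, 0.0935]
tool_rot: [0.159, 0.987, 0.005, -0.002]
ft_force: [-0.4, 0.0, -1.8]
grip_width: 0.0462
t 32.775 p [524.5  -9.4  93.5] yaw 161.68 z [-0.0018  0.0096 -1.    ] F [-0.4  0.  -1.8] T [-0.02  0.01  0.01] w 46.16
shift tool [ 1.2 -1.1  5.5]
```

```bash
python3 -m crank '[[[0,0,2.5,0,118],[0,0,2.5,0,118],[0,0,0,0,118]]]'; python3 st.py 523 -10 88
```

```text
clock: 33.15
eef_pos: [0.5248, -0.0095, 0.0885]
tool_rot: [0.159, 0.987, 0.005, -0.001]
ft_force: [-0.1, 0.0, -1.9]
grip_width: 0.0459
t 33.15 p [524.8  -9.5  88.5] yaw 161.67 z [-0.001   0.0096 -1.    ] F [-0.1  0.  -1.9] T [-0.05  0.    0.06] w 45.87
shift tool [ 1.6 -1.1  0.5]
```

```bash
python3 -m crank '[[[0,0,1.8,0,118],[0,0,1.8,0,118],[0,0,0,0,118]]]'; python3 st.py 523 -10 88
```

```text
clock: 33.52
eef_pos: [0.5256, -0.0095, 0.0882]
tool_rot: [0.159, 0.987, 0.005, 0.0]
ft_force: [0.2, -1.1, -1.4]
grip_width: 0.0461
t 33.525 p [525.6  -9.5  88.2] yaw 161.67 z [ 0.0022  0.0095 -1.    ] F [ 0.2 -1.1 -1.4] T [-0.04 -0.03  0.02] w 46.11
shift tool [ 2.3 -1.3  0.2]
```

```bash
python3 -m crank '[[[0,0,0,0,112],[0,0,0,0,104],[0,0,0,0,96],[0,0,0,0,92],[0,0,0,0,92],[0,0,-5,0,92],[0,0,-10,0,92],[0,0,-14,0,92],[0,0,-14,0,92],[0,0,0,0,92]]]'; python3 st.py 506.5 204.5 170 -169.2;python3 - <<'E'
from workcell import bot
from h import *
c=bot.camera("scene");np.savez("scene10.npz",**c)
cv2.imwrite("pics/d10.png",cv2.resize(c["img"][180:290,265:365],None,fx=5,fy=5,interpolation=cv2.INTER_CUBIC))
E
```

```text
clock: 34.78
eef_pos: [0.5265, -0.01, 0.1349]
tool_rot: [0.159, 0.987, 0.005, 0.001]
ft_force: [-0.7, -0.2, -2.1]
grip_width: 0.0549
t 34.775 p [526.5 -10.  134.9] yaw 161.67 z [ 0.0044  0.0094 -0.9999] F [-0.7 -0.2 -2.1] T [-0.03 -0.03  0.05] w 54.86
shift tool [ 86.4 197.7 -33.2]
turn 330.87
```

View pics/d10.png

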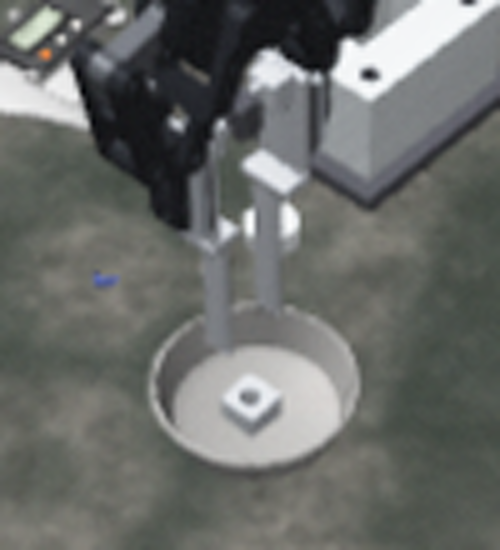

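The nut sits flat near the middle of the dish (crop 252,402) and the tongs are clear. I'm taking the tongs back.

```bash
python3 -m crank '[[[0,0,-14,0,92],[0,0,-14,0,92],[0,0,-14,0,92],[0,0,-14,0,92],[4,9,0,0,92],[9,20,0,0,92],[11,25,0,0,92],[11,25,0,0,92],[11,25,0,0,92],[11,25,0,0,92],[11,25,0,0,92],[0,0,0,0,92]]]'; python3 st.py 506.5 204.5 170;python3 -m crank '[[[0,0,0,-9.7,92],[0,0,0,-9.7,92],[0,0,0,-9.7,92],[0,0,0,0,92]]]'; python3 st.py 506.5 204.5 170 -169.2
```

```text
clock: 36.33
eef_pos: [0.5063, 0.1657, 0.1933]
tool_rot: [0.159, 0.987, 0.005, -0.002]
ft_force: [0.2, -0.2, -2.8]
grip_width: 0.0547
t 36.325 p [506.3 165.7 193.3] yaw 161.72 z [-0.0023  0.0103 -0.9999] F [ 0.2 -0.2 -2.8] T [ 0.01 -0.03 -0.03] w 54.7
shift tool [11.8 36.7 23.7]
clock: 36.83
eef_pos: [0.5046, 0.1647, 0.1917]
tool_rot: [-0.102, 0.995, 0.004, -0.003]
ft_force: [-0.4, 1.1, -1.9]
grip_width: 0.0547
t 36.825 p [504.6 164.7 191.7] yaw -168.35 z [-0.0059  0.0079 -1.    ] F [-0.4  1.1 -1.9] T [ 0.    0.03 -0.03] w 54.73
shift tool [-10.   38.4  22. ]
turn 0.85
```

```bash
python3 -m crank '[[[-6,19,0,0.8,92],[-4,19,0,0,92],[0,0,10,0,92],[0,0,10,0,92],[0,0,0,0,92]]]'; python3 st.py 506.5 204.5 165 -169.2;python3 - <<'E'
from workcell import bot
from h import *
c=bot.camera("scene");np.savez("scene11.npz",**c)
cv2.imwrite("pics/r11.png",cv2.resize(c["img"][240:390,220:320],None,fx=4,fy=4,interpolation=cv2.INTER_CUBIC))
from blades import run,pts
run("scene11.npz",(225,200,310,385),(506.74,203.6),10.8,92)
E
```

```text
clock: 37.45
eef_pos: [0.506, 0.2017, 0.1692]
tool_rot: [-0.087, 0.996, 0.003, -0.004]
ft_force: [0.0, -0.7, -1.7]
grip_width: 0.0543
t 37.45 p [506.  201.7 169.2] yaw -170.0 z [-0.0089  0.005  -0.9999] F [ 0.  -0.7 -1.7] T [-0.02 -0.06 -0.03] w 54.31
shift tool [-1.   2.6  4.2]
turn -0.8
5 1 25 x -7.6 4.4 y 10.3 13.6 14.4
5 -1 25 x -7.5 3.5 y -17.1 -15.4 -13.9
15 1 22 x -7.3 4.6 y 12.6 13.6 14.6
15 -1 22 x -7.6 2.3 y -18.6 -15.5 11.7
25 1 20 x -6.3 3.9 y 12.7 13.5 14.3
25 -1 20 x -7.8 2.4 y -18.7 -15.6 11.8
35 1 27 x -7.0 4.2 y 12.0 13.3 14.5
35 -1 27 x -7.5 4.2 y -17.9 -15.6 11.4
45 1 19 x -6.6 3.0 y -15.0 13.1 14.6
45 -1 19 x -7.6 4.5 y -17.9 -15.8 -15.2
55 1 15 x -6.6 2.9 y -15.6 -14.9 -14.3
55 -1 15 x -6.5 4.9 y -17.6 -16.2 -15.6
```

View pics/r11.png

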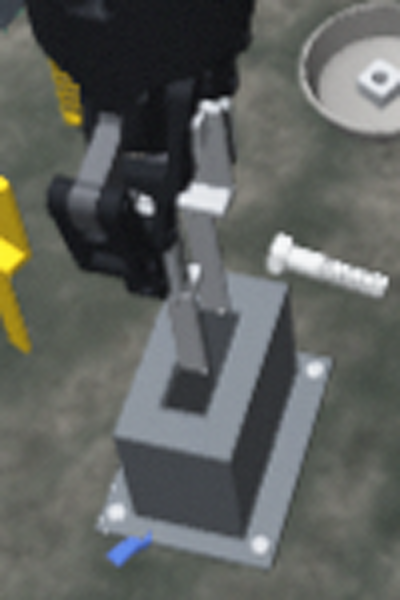

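```bash
python3 -m crank '[[[-1.7,2.5,4,-0.8,92],[0,0,4,0,92],[0,0,0,0,92]]]'; python3 st.py 506.5 204.5 165 -169.2;python3 - <<'E'
from workcell import bot
from h import *
c=bot.camera("scene");np.savez("scene12.npz",**c)
from blades import run,pts
run("scene12.npz",(225,200,310,385),(506.74,203.6),10.8,82)
E
```

```text
clock: 37.88
eef_pos: [0.508, 0.2041, 0.1616]
tool_rot: [-0.094, 0.996, 0.003, -0.003]
ft_force: [0.6, -0.4, -1.8]
grip_width: 0.0547
t 37.875 p [508.  204.1 161.6] yaw -169.24 z [-0.0073  0.0055 -1.    ] F [ 0.6 -0.4 -1.8] T [0.01 0.   0.05] w 54.67
shift tool [ 1.4  0.7 -3.4]
turn -0.04
5 1 22 x -5.6 6.6 y 13.3 15.4 16.9
5 -1 22 x -5.2 5.5 y -15.2 -13.3 12.3
15 1 24 x -4.8 6.3 y 12.6 15.6 17.1
15 -1 24 x -5.6 4.5 y -14.8 -13.6 11.5
25 1 20 x -4.8 6.4 y 14.5 15.7 16.8
25 -1 20 x -5.3 4.6 y -16.3 -13.7 14.4
35 1 25 x -5.6 6.5 y 14.6 15.4 17.1
35 -1 25 x -4.8 7.0 y -14.7 -13.6 12.6
45 1 23 x -4.8 6.9 y -12.8 15.5 16.5
45 -1 23 x -4.7 6.6 y -16.2 -13.7 -12.8
55 1 14 x -3.1 6.3 y -13.7 -13.2 -12.2
55 -1 14 x -4.5 7.3 y -16.8 -14.2 -13.7
```

```bash
python3 -m crank '[[[0,0,6,0,92],[0,0,6,0,92],[0,0,6,0,92],[0,0,0,0,92]]]'; python3 st.py 507.8 204.3 85.5 -169.2
```

```text
clock: 38.42
eef_pos: [0.5079, 0.2043, 0.1426]
tool_rot: [-0.094, 0.996, 0.003, -0.003]
ft_force: [-0.2, -1.4, -1.7]
grip_width: 0.0541
t 38.425 p [507.9 204.3 142.6] yaw -169.24 z [-0.007   0.0056 -1.    ] F [-0.2 -1.4 -1.7] T [ 0.02 -0.04 -0.01] w 54.08
shift tool [-0.3 -0.3 57.1]
turn -0.04
```

```bash
python3 -m crank '[[[0,0,6,0,92],[0,0,6,0,92],[0,0,6,0,92],[0,0,0,0,92]]]'; python3 st.py 507.8 204.3 85.5 -169.2; python3 -m crank '[[[0,0,6,0,92],[0,0,6,0,92],[0,0,6,0,92],[0,0,0,0,92]]]'; python3 st.py 507.8 204.3 85.5 -169.2
```

```text
clock: 38.92
eef_pos: [0.5077, 0.2044, 0.1232]
tool_rot: [-0.094, 0.996, 0.003, -0.003]
ft_force: [-0.2, 0.6, -1.8]
grip_width: 0.0549
t 38.925 p [507.7 204.4 123.2] yaw -169.23 z [-0.0072  0.0055 -1.    ] F [-0.2  0.6 -1.8] T [-0.06  0.02  0.04] w 54.9
shift tool [-0.3 -0.3 37.7]
turn -0.03
clock: 39.42
eef_pos: [0.5076, 0.2045, 0.1039]
tool_rot: [-0.094, 0.996, 0.003, -0.003]
ft_force: [-0.2, 0.2, -1.4]
grip_width: 0.0545
t 39.425 p [507.6 204.5 103.9] yaw -169.23 z [-0.0071  0.0056 -1.    ] F [-0.2  0.2 -1.4] T [-0.03 -0.04  0.02] w 54.46
shift tool [-0.2 -0.4 18.4]
turn -0.03
```

```bash
python3 -m crank '[[[0,0,5,0,92],[0,0,5,0,92],[0,0,4,0,92],[0,0,0,0,92]]]'; python3 st.py 507.8 204.3 85.5 -169.2; python3 -m crank '[[[0,0,2,0,92],[0,0,2,0,92],[0,0,0,0,92]]]'; python3 st.py 507.8 204.3 85.5 -169.2
```

```text
clock: 39.92
eef_pos: [0.5077, 0.2047, 0.0891]
tool_rot: [-0.094, 0.996, 0.003, -0.003]
ft_force: [0.2, -0.1, -1.9]
grip_width: 0.0547
t 39.925 p [507.7 204.7  89.1] yaw -169.24 z [-0.0068  0.0057 -1.    ] F [ 0.2 -0.1 -1.9] T [-0.02  0.03 -0.1 ] w 54.72
shift tool [-0.1 -0.4  3.5]
turn -0.04
clock: 40.3
eef_pos: [0.5081, 0.2049, 0.0856]
tool_rot: [-0.094, 0.996, 0.003, -0.002]
ft_force: [0.9, -0.2, -0.9]
grip_width: 0.0547
t 40.3 p [508.1 204.9  85.6] yaw -169.23 z [-0.0055  0.0063 -1.    ] F [ 0.9 -0.2 -0.9] T [-0.06  0.06  0.  ] w 54.71
shift tool [ 0.4 -0.6  0.1]
turn -0.03
```

```bash
python3 -m crank '[[[0,0,0.5,0,85],[0,0,0,0,78],[0,0,0,0,70],[0,0,0,0,60],[0,0,0,0,40],[0,0,0,0,15],[0,0,0,0,0],[0,0,0,0,0],[0,0,0,0,0]]]'; python3 st.py; python3 -m crank '[[[0,0,-10,0,0],[0,0,-12,0,0],[0,0,-20,0,0],[0,0,-30,0,0],[0,0,-30,0,0],[0,0,-30,0,0],[0,0,0,0,0]]]'; python3 st.py; python3 - <<'E'
from workcell import bot
from h import *
o=np.zeros((600,800,3),np.uint8)
c=bot.camera("scene");np.savez("scene13.npz",**c)
o[:,:400]=cv2.resize(c["img"][250:400,220:320],None,fx=4,fy=4,interpolation=cv2.INTER_CUBIC)
o[:400,400:]=cv2.resize(c["img"][210:310,270:370],None,fx=4,fy=4,interpolation=cv2.INTER_CUBIC)
cv2.imwrite("pics/f13.png",o)
from blades import pts
P=pts(c,(235,280,310,385));q=P[(P[:,2]>115)&(P[:,2]<150)]
print(cv2.minAreaRect(q[:,:2].astype(np.float32)),np.percentile(q[:,2],[50,90,98]))
P=pts(load("scene0.npz"),(235,280,310,385));q=P[(P[:,2]>115)&(P[:,2]<150)];print("orig",cv2.minAreaRect(q[:,:2].astype(np.float32)),np.percentile(q[:,2],[50,90,98]))
E
```

```text
clock: 41.42
eef_pos: [0.5089, 0.2052, 0.0858]
tool_rot: [-0.094, 0.996, 0.004, -0.002]
ft_force: [0.5, 0.2, -0.6]
grip_width: 0.0853
t 41.425 p [508.9 205.2  85.8] yaw -169.23 z [-0.0037  0.007  -1.    ] F [ 0.5  0.2 -0.6] T [ 0.04 -0.    0.02] w 85.31
clock: 42.3
eef_pos: [0.5101, 0.2045, 0.2276]
tool_rot: [-0.094, 0.996, 0.004, 0.001]
ft_force: [-0.7, -0.5, -0.6]
grip_width: 0.0851
t 42.3 p [510.1 204.5 227.6] yaw -169.23 z [ 0.0011  0.0089 -1.    ] F [-0.7 -0.5 -0.6] T [ 0.03 -0.05  0.03] w 85.11
((508.393798828125, 204.6237030029297), (24.306501388549805, 63.09223556518555), 10.911977767944336) [131.41718813 133.65129989 134.68409951]
orig ((506.8356628417969, 201.3397979736328), (23.839916229248047, 62.95661926269531), 10.726016998291016) [131.59106957 133.71025111 134.87278154]
```

View pics/f13.png

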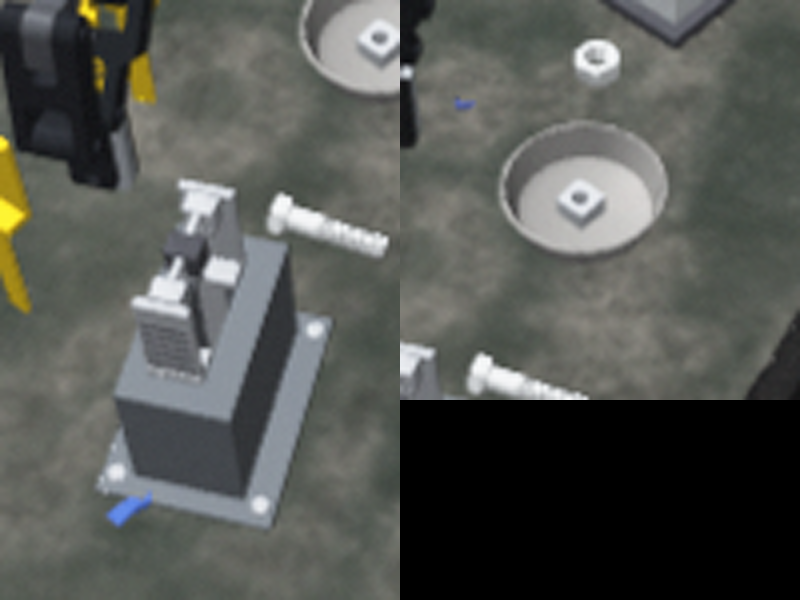

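The tongs hang upright at the same height as at the start (top about 133 mm), about 2 mm from the rest's middle. The nut lies flat near the dish centre (crop 580,200), and the gripper is open and clear.

```bash
python3 -c "
from workcell import bot
print(bot.job_done(), bot.get_obs()['clock'])"
```

```text
the job is handed in; nothing more can be done
the job is handed in; nothing more can be done
```

The job is handed in. The nut is in the dish and the tongs hang back in their rest, finished at about 42 s of the 58 s allowed; no verdict was reported.

**What I did:** I took the grey tongs from their rest and lowered them into the pocket, half closed and centred on the nut. I then closed them count by count, up to 118, until the nut came up with them. I set the nut down in the dish with the tongs, hung the tongs back and let go.

**Last checks:**
- The nut lies flat near the middle of the dish.
- The tongs hang upright at their original height, about 2 mm from the rest's middle.
- The gripper is open, with its fingertips at about 0.23 m, clear of everything.
- The wrist force in the pocket peaked near 19 N, all of it pad drag while the nut was drawn up.

**What went wrong or stayed uncertain:**
- Early on, joint 6 hit its limit and tilted the tool by 3.6°. I undid this at the opposite limit, which cost about 5 s.
- A first lift at 114 counts did not grip the nut.
- I could not measure the blade force on the nut directly. The finger opening read about 46.4 mm where about 48 mm was expected on the nut, so I judged the squeeze by the drag.
- The two cameras disagreed by about 3 mm, so I aligned the tongs to the block and the rest within the scene camera only.

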